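Check in the blue-capped vial

TASK

Check in the blue-capped vial: with the fingertips, gently press the black key directly in front of that vial's nest fully down, keep it down for about two seconds, then let it come up and withdraw. Do not press the other two keys, and leave the vials, the tally counter and the timer where they stand; nothing is to be picked up.

Things in the scene. Friction and masses are not known exactly. Their poses are not given: they have to be found in the camera images.
- station: White sample check-in station fixed to the bench, 120 (x) x 250 (y) mm; origin under its centre, -x is the front (towards the robot, up to about 0.3 rad of yaw), +y its left. Front 52 mm: a raised console 34 mm high with three black keys, 80 mm apart; behind it a 16 mm high deck with three shallow round nests, 80 mm apart, each 62 mm straight behind its own key. Each nest holds one vial; which vial stands in which nest varies.
- bay_left (a point): Centre of the floor of the left nest (seen from the robot), 16 mm above the bench; the nest is a grey ring of 30 mm inner diameter, 8 mm high.
- key_left_top (a point): Centre of the flat top of the left key (seen from the robot), a round black cap 31 mm across that belongs to the left nest; 48 mm above the bench at rest, 14 mm proud of the console; moves down with the key.
- key_left (a joint): Travel of the left key in m: 0 up, 0.008 fully down. A spring pushes it back: 1 N starts it, 5 N holds it fully down; it does not latch.
- bay_middle (a point): Centre of the floor of the middle nest (seen from the robot), 16 mm above the bench; the nest is a grey ring of 30 mm inner diameter, 8 mm high.
- key_middle_top (a point): Centre of the flat top of the middle key (seen from the robot), a round black cap 31 mm across that belongs to the middle nest; 48 mm above the bench at rest, 14 mm proud of the console; moves down with the key.
- key_middle (a joint): Travel of the middle key in m: 0 up, 0.008 fully down. A spring pushes it back: 1 N starts it, 5 N holds it fully down; it does not latch.
- bay_right (a point): Centre of the floor of the right nest (seen from the robot), 16 mm above the bench; the nest is a grey ring of 30 mm inner diameter, 8 mm high.
- key_right_top (a point): Centre of the flat top of the right key (seen from the robot), a round black cap 31 mm across that belongs to the right nest; 48 mm above the bench at rest, 14 mm proud of the console; moves down with the key.
- key_right (a joint): Travel of the right key in m: 0 up, 0.008 fully down. A spring pushes it back: 1 N starts it, 5 N holds it fully down; it does not latch.
- vial_blue: Loose amber-brown vial, 21 mm across, 47 mm tall, with a blue cap, standing upright in one of the nests; origin at the centre of its underside, z up.
- vial_white: Loose white vial, 23 mm across, 51 mm tall, with a white cap, standing upright in one of the nests; origin at the centre of its underside, z up.
- vial_red: Loose pale vial, 25 mm across, 55 mm tall, with a red cap, standing upright in one of the nests; origin at the centre of its underside, z up.
- tally_counter: Loose white hand tally counter with a black plunger, 53 x 46 x 42 mm, beside the right end of the station; origin at the centre of its underside. Leave alone.
- timer: Loose white bench timer with coloured buttons, 62 x 62 x 22 mm, beside the left end of the station; origin at the centre of its underside. Leave alone.

How it is judged:
By the outcome, as a careful person would: the job done as asked, in the order asked, and still so for the second after the job is handed in, with the robot touching nothing.
It also fails if it takes over 32 s, if anything falls off the work surface, if the arm or the gripper's body presses on something with over 40 N, if the wrist force passes 120 N, or if a joint passes its speed limit or range.

ROBOT

A 6-joint arm with a two-finger parallel gripper is mounted at the origin on a cart in front of the work surface, level with it; the furniture and walls round the work are solid. World frame = base frame: x ahead of the robot, y to its left, z up, the work surface at z = 0. Lengths are in m, angles in degrees, forces in N, time in s.
With the tool pointing down it reaches from about 0.35 to 0.875 m from the base axis. Payload 4.2 kg.
Tool frame: the origin (TCP) lies at the centre of the arm's flange, where the gripper is bolted on; the fingertips stand 182 mm ahead of it and the grasp point (between the pads) lies 164 mm ahead of it (r.nose_length is the distance from the TCP to the fingertips, in m); z points along the fingers, y is the line along which they close (so a half turn about z gives the same grasp; the last joint's range is limited). The gripper opens to 87 mm and grips with 3 to 60 N. Pads are 19 mm wide; open, the fingers measure 117 mm over their backs; the gripper's body (75 mm by 190 mm) begins 51 mm behind the grasp point.
Start: joints at [82.025, 22.042, 0.453, 0, -68.411, -14.817], TCP at [0.242, 0.576, 0.405] pointing down, gripper open.
Joint ranges: [-179.83, 179.83], [-69.29, 118.12], [-61.27, 80.66], [-181.25, 117.63], [-171.15, -9.14], [-177.46, 177.46]. Speed limits (degrees/s): [159.86, 159.86, 180, 180, 180, 180].

INTERFACE

Orientations are given as a 3x3 rotation matrix whose columns are the frame's x, y, z axes.
In Python, from station import r, vision gives the robot as it stands. The module is installed in compiled form; this text tells all that it offers.
- The arm moves only by the shell command python3 -m creep 'ROWS'. ROWS is JSON, a list of rows, each a list of 7 numbers: the opening, from -1 (shut) to 1 (fully open), then the shift along the tool's x, y, z in mm, then the turn, a rotation vector about the tool's x, y, z in degrees. A call has 1 to 8 rows; each row is the pose to reach, as a shift and turn from the pose commanded when the call began, along the tool's axes at that moment; what a row does not reach only later rows make up. A row lasts 1/12 s, in which the tool goes at most 41.7 mm and 7.16 degrees, less where a joint would pass 70% of its speed; a pose out of reach is approached as far as the arm can. A call with a gripper value outside its range is refused whole. The fingers move at their own pace and stop on an object; the grip force is fixed at half the most. Time passes only in rows, so rows that repeat a pose let the fingers close. It gives the time, the measured TCP pose, the force, the opening and the grip force at its end, in the units of the state.
- r.sense(): the state, without advancing time (a new reading comes with each control period).
- vision.capture(name): name is "side" or "top"; returns (picture, depth): 480x640x3 uint8, red, green, blue; 480x640 float32, m along the optical axis (not along the pixel's ray), 0 where there is no reading.
- vision.camera_model(name): a dict with "vertical_fov" (degrees; the focal length in pixels is half the picture's height over the tangent of half this angle, whatever the lens; pixels are square), "cx", "cy" (the principal point, pixels), "distortion" ([k1, k2, p1, p2, k3] as OpenCV has them; the pictures are not rectified), "extrinsics" (4x4, takes a point from camera to world coordinates). Camera axes: x right, y down, z forward; pixel columns grow to the right and rows downward; lengths in m; the calibration is good to about 2 mm. A picture is of the moment at which its call begins. camera_model takes no time and is no camera call.
- r.finish_job(): hands the job in; it is judged then, once.
Trained networks look in the newest picture that a camera, given by its name, has taken for a name from the list of things; names that differ only in an ending like _2 or _b are one class to them, and where a whole thing is asked for, a point or a joint stands for the part that bears it (a point fixed in the world has none). Each returns a list of dicts, best first, with "conf" (0 to 1); they miss things now and then, are a little off and sometimes report something else, mostly with a low value. They report only what shows in the picture. A call takes as long as a camera call.
- vision.find_in(camera, thing): "uv" ([column, row] in pixels, amid what is visible of it).
- vision.cut_out(camera, thing): "region" (480x640 bool, what is visible of it) and "uv" ([column, row] in pixels, amid what is visible of it).
The state is a dict: "time_s": time; "joints": joint angles; "joint_velocities": joint speeds; "effort": joint torques, N m; "tcp_pos": TCP position; "ee_rot": TCP orientation; "wrist_force": force on the tool from outside, world axes, zero at the start; "moment": the same for the moment, N m; "gripper_width": opening from 0.0 (shut) to 1.0 (fully open); "gripper_force": force on a finger pad.
Only numpy, scipy, OpenCV 4.12 (cv2) and the standard library are available. Lean on these libraries where they do the work, as an engineer would, in place of code of your own. Each camera call takes 0.05 s, during which the arm holds its last target. There are 200 camera calls.

## Working session

There is one attempt and no reset: what is moved stays moved. The work goes in short steps, Python scripts to look and compute and a shell command to move; the robot and the scene stay as the last step left them, time stands still between calls to the robot, and variables do not carry over. Pictures are saved under pics/ and viewed, at most 10 in all, crops included, and the job is handed in when it is done.

```bash
mkdir -p pics; cat > h.py <<'E'
import numpy as np, cv2
from station import r, vision
def world(cam,uv,depth=None,z=None):
    m=vision.camera_model(cam); f=240/np.tan(np.radians(m["vertical_fov"])/2)
    K=np.array([[f,0,m["cx"]],[0,f,m["cy"]],[0,0,1]])
    p=cv2.undistortPoints(np.array([[uv]],float),K,np.array(m["distortion"],float))[0,0]
    T=np.array(m["extrinsics"]); d=np.array([p[0],p[1],1.])
    if z is not None: depth=(z-T[2,3])/(T[:3,:3]@d)[2]
    return T[:3,:3]@(d*depth)+T[:3,3]
E
python3 - <<'E'
from h import *
np.set_printoptions(precision=4,suppress=True)
for c in("top","side"):
    im,d=vision.capture(c); cv2.imwrite(f"pics/{c}1.png",im[:,:,::-1])
    for t in("vial_blue","vial_white","vial_red","key_left_top","key_middle_top","key_right_top","station","tally_counter","timer"):
        for o in vision.find_in(c,t)[:3]:
            u,v=o["uv"]; dd=d[int(round(v)),int(round(u))]
            print(c,t,round(o["conf"],2),np.round(o["uv"],1),world(c,o["uv"],depth=dd),world(c,o["uv"],z=.048)[:2])
s=r.sense();print(s)
E
```

```text
top vial_white 0.58 [330.9 232.7] [ 0.5269 -0.0116  0.0654] [ 0.5295 -0.0127]
top vial_white 0.58 [287.8 233. ] [0.5271 0.0725 0.0715] [0.5306 0.0734]
top key_left_top 0.67 [290.8 263.6] [0.4693 0.0683 0.0481] [0.4693 0.0683]
top key_middle_top 0.69 [330.9 264.3] [ 0.4663 -0.011   0.0485] [ 0.4663 -0.011 ]
top key_right_top 0.71 [291.  235.7] [0.5219 0.0665 0.0701] [0.525  0.0671]
top key_right_top 0.67 [373.4 268.2] [ 0.457  -0.0952  0.0459] [ 0.4569 -0.0948]
top tally_counter 0.95 [420.8 274.5] [ 0.4436 -0.1931  0.0281] [ 0.4427 -0.1879]
top tally_counter 0.64 [369.7 266.3] [ 0.461  -0.0881  0.0449] [ 0.4608 -0.0877]
top timer 0.74 [235.1 250.8] [0.5001 0.1827 0.0195] [0.497  0.1783]
top timer 0.37 [422.7 274.4] [ 0.4436 -0.1959  0.0321] [ 0.4428 -0.1916]
side vial_blue 0.58 [347.4 290.4] [ 0.5215 -0.1013  0.0468] [ 0.5211 -0.1025]
side vial_white 0.52 [335.7 261. ] [ 0.5226 -0.0229  0.0495] [ 0.5231 -0.0213]
side vial_red 0.52 [324.2 235.2] [0.5226 0.0581 0.0484] [0.5227 0.0586]
side key_left_top 0.52 [294.  240.3] [0.462  0.0608 0.0475] [0.4619 0.0602]
side key_middle_top 0.57 [3
[... 322 characters left out ...]
2.3 260.6] [ 0.5166 -0.0209  0.0503] [ 0.5173 -0.0184]
side timer 0.84 [299.4 218.1] [0.4971 0.1658 0.0169] [0.4888 0.1262]
{'time_s': 1.0, 'joints': array([ 82.0239,  22.0407,   0.4508,  -0.0019, -68.4121, -14.8153]), 'joint_velocities': array([-0.0338,  0.024 , -0.009 ,  0.0485, -0.0175, -0.0238]), 'effort': array([ -0.0006, -39.0473,  18.7625,   4.2243,   0.0155,  -0.    ]), 'tcp_pos': array([0.2421, 0.5762, 0.4047]), 'ee_rot': array([[ 0.9219, -0.3874, -0.    ],
       [-0.3874, -0.9219, -0.    ],
       [-0.    ,  0.    , -1.    ]]), 'wrist_force': array([ 0.5433, -0.2064,  0.5037]), 'moment': array([-0.0157,  0.0109,  0.0281]), 'gripper_force': 0.0, 'gripper_width': 0.9983589087192289}
```

```bash
python3 - <<'E'
from h import *
a=cv2.imread("pics/top1.png")[190:320,200:460]; b=cv2.imread("pics/side1.png")[190:390,230:430]
cv2.imwrite("pics/c1.png",np.hstack([cv2.resize(a,(400,200),interpolation=2),cv2.resize(b,(400,400),interpolation=2)[:200],]) if 0 else np.vstack([cv2.resize(a,(520,260),interpolation=2),cv2.copyMakeBorder(cv2.resize(b,(320,320),interpolation=2),0,0,0,200,0)]))
# key caps: dark pixels at 3D height near 48 mm
for c,seeds in(("top",[(291,264),(331,264),(373,268)]),("side",[(294,240),(303,264),(314,296)])):
    g=cv2.imread(f"pics/{c}1.png").max(2)
    n,l,st,ce=cv2.connectedComponentsWithStats((g<75).astype(np.uint8))
    for s in seeds:
        k=l[s[1],s[0]]; print(c,s,g[s[1],s[0]],k,st[k],ce[k],np.round(world(c,ce[k],z=.048),4))
E
```

```text
top (291, 264) 58 17 [282 259  16  16 187] [289.89839572 266.70588235] [0.4632 0.0702 0.048 ]
top (331, 264) 56 18 [323 259  15  16 188] [329.78723404 266.87765957] [ 0.4612 -0.0086  0.048 ]
top (373, 268) 58 19 [362 260  16  15 193] [369.48186528 266.96373057] [ 0.4595 -0.0872  0.048 ]
side (294, 240) 32 100 [285 233  19  16 216] [293.69907407 241.12037037] [0.4608 0.0579 0.048 ]
side (303, 264) 32 130 [293 259  20  17 251] [302.42231076 267.45816733] [ 0.4588 -0.0211  0.048 ]
side (314, 296) 34 154 [303 288  20  18 282] [312.13120567 296.74113475] [ 0.4569 -0.1003  0.048 ]
```

View pics/c1.png

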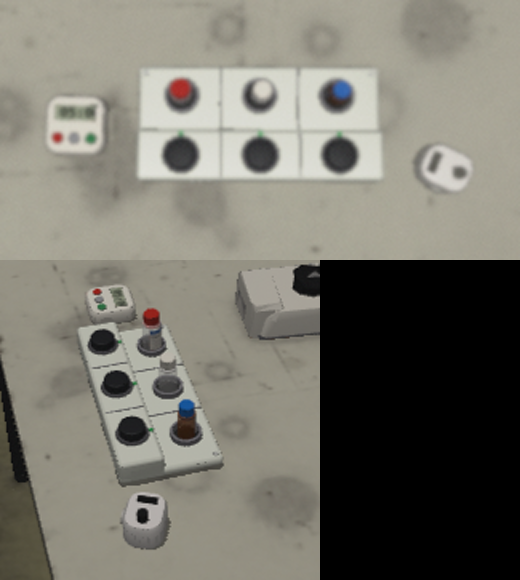

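The blue cap is on the right nest (top crop ≈(342,88), side crop ≈(187,408)), so the right key is the one to press: top crop (340,155), full-picture (369,267). The cameras disagree by about 12 mm in y there, so I'll go above the key and use the gripper itself to settle it.

```bash
python3 -m creep '[[-1,26,30,0,0,0,0],[-1,52,61,0,0,0,0],[-1,78,91,0,0,0,0],[-1,104,121,0,0,0,0],[-1,130,152,0,0,0,0],[-1,156,182,0,0,0,0],[-1,182,212,0,0,0,0],[-1,208,243,0,0,0,0]]'
python3 -m creep '[[-1,26,30,0,0,0,0],[-1,52,61,0,0,0,0],[-1,78,91,0,0,0,0],[-1,104,121,0,0,0,0],[-1,130,152,0,0,0,0],[-1,156,182,0,0,0,0],[-1,182,212,0,0,0,0],[-1,208,243,0,0,0,0]]'
python3 -m creep '[[-1,22,24,10,0,0,0],[-1,43,48,40,0,0,0],[-1,43,48,75,0,0,0],[-1,43,48,100,0,0,0],[-1,43,48,100,0,0,0],[-1,43,48,100,0,0,0]]'
python3 - <<'E'
from h import *
np.set_printoptions(precision=4,suppress=True)
s=r.sense();p=s["tcp_pos"]+s["ee_rot"][:,2]*r.nose_length;print(s["time_s"],s["tcp_pos"],p,s["wrist_force"],s["gripper_width"])
out=[]
for c in("top","side"):
    im,d=vision.capture(c); im=im[:,:,::-1].copy()
    m=vision.camera_model(c);f=240/np.tan(np.radians(m["vertical_fov"])/2);T=np.linalg.inv(m["extrinsics"])
    print(c,np.array(m["extrinsics"])[:3,3])
    K=np.array([[f,0,m["cx"]],[0,f,m["cy"]],[0,0,1.]])
    for q,col in((p,(0,0,255)),(s["tcp_pos"],(0,255,0))):
        uv=cv2.projectPoints(q.reshape(1,3),cv2.Rodrigues(T[:3,:3])[0],T[:3,3],K,np.array(m["distortion"],float))[0][0,0];print(c,uv)
        cv2.drawMarker(im,tuple(int(round(x)) for x in uv),col,cv2.MARKER_CROSS,7,1)
    u,v=int(uv[0]),int(uv[1]); cu,cv_=(370,250) if c=="top" else (320,250)
    out.append(cv2.resize(im[cv_-130:cv_+130,cu-90:cu+90],(390,563),interpolation=2))
cv2.imwrite("pics/c2.png",np.hstack(out))
E
```

```text
time_s: 1.67
tcp_pos: [0.3398, 0.2697, 0.4051]
ee_rot: [[0.922, -0.387, 0.001], [-0.387, -0.922, 0.001], [0.0, -0.001, -1.0]]
wrist_force: [1.6, -0.6, 0.7]
gripper_width: 0.477
gripper_force: 0.0
time_s: 2.33
tcp_pos: [0.4374, -0.035, 0.4053]
ee_rot: [[0.922, -0.387, 0.002], [-0.387, -0.922, 0.0], [0.001, -0.001, -1.0]]
wrist_force: [1.1, 1.3, -0.1]
gripper_width: 0.008
gripper_force: 0.0
time_s: 2.83
tcp_pos: [0.4584, -0.0941, 0.3044]
ee_rot: [[0.922, -0.387, -0.002], [-0.387, -0.922, -0.001], [-0.002, 0.002, -1.0]]
wrist_force: [0.2, -0.4, 1.0]
gripper_width: 0.009
gripper_force: 0.0
2.8333 [ 0.4584 -0.0941  0.3044] [ 0.458  -0.0943  0.1222] [ 0.2395 -0.3554  1.0316] 0.009247849271816943
top [0.3996 0.0427 0.9268]
top [379.3586 264.8221]
top [400.8756 254.6856]
side [ 0.2876 -0.839   0.8064]
side [310.5874 263.0509]
side [307.174  172.0795]
```

View pics/c2.png

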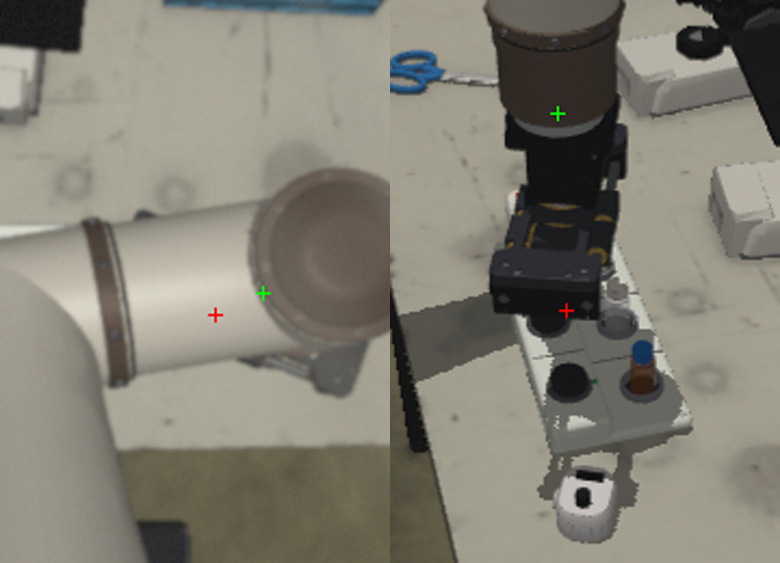

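```bash
python3 - <<'E'
from h import *
np.set_printoptions(precision=3,suppress=True)
im,d=vision.capture("side")
pts=np.array([world("side",(u,v),depth=d[v,u]) if d[v,u]>0 else [9,9,9] for v in range(120,330) for u in range(240,400)]).reshape(210,160,3)
P=pts.reshape(-1,3); B=P[np.abs(P[:,0]-.458)<.15]; B=B[(np.abs(B[:,1]+.094)<.12)&(B[:,2]>.085)]
for a in np.arange(.085,.32,.015):
    q=B[(B[:,2]>=a)&(B[:,2]<a+.015)]
    if len(q): print(round(a,3),len(q),np.percentile(q,2,0),np.percentile(q,98,0))
k=pts[:,:,2]; 
for name in("key_right_top","vial_blue"):
    for o in vision.find_in("side",name)[:1]: print(name,o["uv"],o["conf"])
b=im[150:330,230:410,::-1]; cv2.imwrite("pics/c3.png",cv2.resize(b,(590,590),interpolation=2))
E
```

```text
Traceback (most recent call last):
  File "h.py", line 4, in world
    m=vision.camera_model(cam); f=240/np.tan(np.radians(m["vertical_fov"])/2)
ValueError: time passes only in moves, steps and waits
```

```bash
cat > h.py <<'E'
import numpy as np, cv2
from functools import lru_cache
from station import r, vision
@lru_cache
def model(cam):
    m=vision.camera_model(cam); f=240/np.tan(np.radians(m["vertical_fov"])/2)
    return np.array([[f,0,m["cx"]],[0,f,m["cy"]],[0,0,1]]),np.array(m["distortion"],float),np.array(m["extrinsics"])
def world(cam,uv,depth=None,z=None):
    K,D,T=model(cam); p=cv2.undistortPoints(np.asarray(uv,float).reshape(-1,1,2),K,D)[:,0]
    d=np.c_[p,np.ones(len(p))]@T[:3,:3].T
    if z is not None: depth=(z-T[2,3])/d[:,2]
    return d*np.reshape(depth,(-1,1))+T[:3,3]
E
python3 - <<'E'
from h import *
np.set_printoptions(precision=3,suppress=True)
im,d=vision.capture("side")
V,U=np.nonzero(d); P=world("side",np.c_[U,V],depth=d[V,U])
B=P[np.abs(P[:,0]-.458)<.15]; B=B[(np.abs(B[:,1]+.094)<.12)&(B[:,2]>.085)]
for a in np.arange(.085,.32,.015):
    q=B[(B[:,2]>=a)&(B[:,2]<a+.015)]
    if len(q): print(round(a,3),len(q),np.percentile(q,2,0),np.percentile(q,98,0))
q=P[(abs(P[:,0]-.5)<.3)&(abs(P[:,1])<.3)&(abs(P[:,2])<.01)]; print("bench",np.linalg.lstsq(np.c_[q[:,:2],np.ones(len(q))],q[:,2],rcond=None)[0])
b=im[150:330,230:410,::-1]; cv2.imwrite("pics/c3.png",cv2.resize(b,(590,590),interpolation=2))
E
```

```text
0.19 283 [ 0.394 -0.189  0.195] [ 0.523 -0.031  0.205]
0.205 1002 [ 0.398 -0.188  0.205] [ 0.522 -0.033  0.22 ]
0.22 635 [ 0.392 -0.194  0.22 ] [ 0.519 -0.044  0.235]
0.235 1277 [ 0.396 -0.19   0.235] [ 0.521 -0.036  0.249]
0.25 287 [ 0.434 -0.121  0.25 ] [ 0.489 -0.092  0.264]
0.265 248 [ 0.433 -0.119  0.265] [ 0.48  -0.1    0.279]
0.28 138 [ 0.421 -0.125  0.28 ] [ 0.51  -0.069  0.295]
0.295 567 [ 0.423 -0.133  0.296] [ 0.498 -0.085  0.309]
0.31 217 [ 0.421 -0.135  0.31 ] [ 0.489 -0.103  0.325]
bench [ 0.001 -0.002 -0.   ]
```

View pics/c3.png

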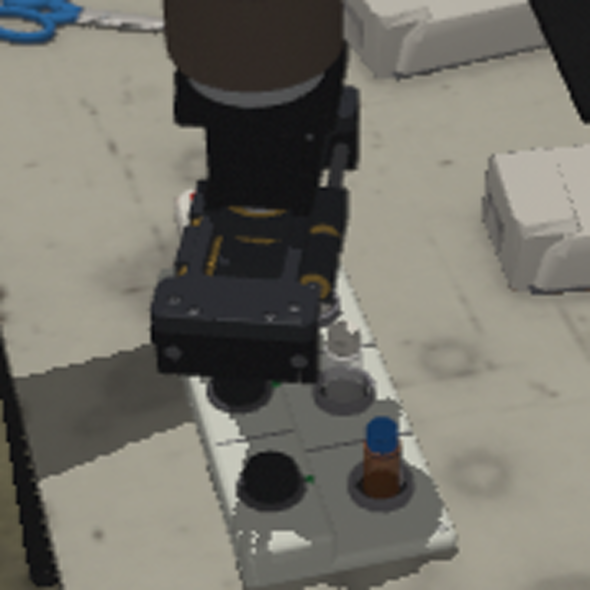

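```bash
python3 - <<'E'
from h import *
np.set_printoptions(precision=4,suppress=True)
s=r.sense();R=s["ee_rot"]
for c in("side","top"):
    im,d=vision.capture(c)
    V,U=np.nonzero(d); P=world(c,np.c_[U,V],depth=d[V,U]); W=P
    Q=(P-s["tcp_pos"])@R
    B=Q[(abs(Q[:,0])<.08)&(abs(Q[:,1])<.13)&(Q[:,2]>.055)&(Q[:,2]<.115)]
    print(c,len(B))
    if len(B)>20:
        print("percentiles x,y,z",np.percentile(B,[0.5,2,5,50,95,98,99.5],0))
        e=B[(B[:,1]>.08)]; print("end",len(e),np.percentile(e,[1,5,50,95,99],0) if len(e) else'')
    # edges of bench items: station top plane heights
    q=P[(abs(P[:,0]-.46)<.25)&(abs(P[:,1])<.3)&(abs(P[:,2])<.012)]
    print("bench fit",np.linalg.lstsq(np.c_[q[:,:2],np.ones(len(q))],q[:,2],rcond=None)[0],len(q))
E
```

```text
side 3228
percentiles x,y,z [[-0.0364 -0.085   0.0562]
 [-0.0351 -0.0784  0.0584]
 [-0.0323 -0.0667  0.063 ]
 [ 0.0068  0.05    0.0771]
 [ 0.0366  0.0957  0.1061]
 [ 0.0379  0.0967  0.1094]
 [ 0.0383  0.0977  0.1115]]
end 1239 [[-0.0356  0.0806  0.0678]
 [-0.0324  0.0829  0.0685]
 [ 0.0013  0.0897  0.0808]
 [ 0.0347  0.0968  0.1091]
 [ 0.0373  0.0978  0.1115]]
bench fit [-0.0001 -0.0018  0.    ] 32925
top 680
percentiles x,y,z [[-0.0376 -0.0938  0.0673]
 [-0.0372 -0.0911  0.0677]
 [-0.0367 -0.0842  0.068 ]
 [-0.0248  0.0728  0.0705]
 [ 0.031   0.0919  0.0968]
 [ 0.0349  0.0933  0.099 ]
 [ 0.0368  0.094   0.1049]]
end 237 [[-0.0372  0.0801  0.0675]
 [-0.0368  0.0809  0.0679]
 [-0.0189  0.0869  0.07  ]
 [-0.0006  0.0934  0.0736]
 [ 0.0021  0.094   0.0932]]
bench fit [-0.0002 -0.0008 -0.0003] 27648
```

```bash
python3 - <<'E'
from h import *
np.set_printoptions(precision=4,suppress=True)
im,d=vision.capture("side")
V,U=np.nonzero(d); P=world("side",np.c_[U,V],depth=d[V,U])
near=np.hypot(P[:,0]-.458,P[:,1]+.094)<.03
q=P[near&(P[:,2]>.0455)&(P[:,2]<.056)]; print(len(q),np.median(q,0),q.min(0),q.max(0))
print("circle",cv2.minEnclosingCircle((q[:,:2]*1000).astype(np.float32)))
t=P[(abs(P[:,0]-.46)<.1)&(P[:,1]<-.08)&(P[:,1]>-.17)&(abs(P[:,2]-.034)<.004)];print("console",np.percentile(t,[1,99],0))
E
```

```text
161 [ 0.4594 -0.0928  0.0481] [ 0.4445 -0.108   0.0456] [ 0.4739 -0.077   0.0511]
circle ((459.88385009765625, -92.16878509521484), 16.087406158447266)
console [[ 0.4336 -0.1366  0.0302]
 [ 0.5272 -0.0807  0.0378]]
```

Both cameras agree with the gripper body to within 2 mm. The earlier mismatch came from the cap's side wall. The depth fit gives a 32 mm disc at height 48 mm, centred at about (0.460, -0.090), as expected. Going down.

```bash
python3 -m creep '[[-1,0,-4,20,0,0,0],[-1,0,-4,40,0,0,0],[-1,0,-4,55,0,0,0],[-1,0,-4,64,0,0,0],[-1,0,-4,68,0,0,0],[-1,0,-4,70,0,0,0],[-1,0,-4,70,0,0,0]]'
python3 -m creep '[[-1,0,0,2,0,0,0],[-1,0,0,4,0,0,0],[-1,0,0,6,0,0,0],[-1,0,0,8,0,0,0],[-1,0,0,9,0,0,0],[-1,0,0,9,0,0,0]]'
```

```text
time_s: 3.77
tcp_pos: [0.4602, -0.0902, 0.2351]
ee_rot: [[0.922, -0.387, 0.001], [-0.387, -0.922, -0.0], [0.001, -0.0, -1.0]]
wrist_force: [0.4, 0.5, -0.2]
gripper_width: 0.003
gripper_force: 0.0
time_s: 4.27
tcp_pos: [0.4603, -0.0902, 0.226]
ee_rot: [[0.922, -0.387, 0.001], [-0.387, -0.922, -0.0], [0.001, -0.0, -1.0]]
wrist_force: [-0.7, 0.4, 2.5]
gripper_width: 0.01
gripper_force: 1.5
```

```bash
python3 -m creep '[[-1,0,0,1,0,0,0],[-1,0,0,2,0,0,0],[-1,0,0,3,0,0,0],[-1,0,0,4,0,0,0],[-1,0,0,4,0,0,0]]'; python3 -m creep '[[-1,0,0,0.5,0,0,0],[-1,0,0,1,0,0,0],[-1,0,0,1,0,0,0]]'
```

```text
time_s: 4.68
tcp_pos: [0.4604, -0.0902, 0.2225]
ee_rot: [[0.922, -0.387, 0.001], [-0.387, -0.922, -0.0], [0.001, -0.0, -1.0]]
wrist_force: [-0.8, 0.6, 8.2]
gripper_width: 0.006
gripper_force: 4.4
time_s: 4.93
tcp_pos: [0.4603, -0.0901, 0.2223]
ee_rot: [[0.922, -0.386, 0.001], [-0.386, -0.922, -0.0], [0.001, -0.0, -1.0]]
wrist_force: [-2.4, 1.5, 16.0]
gripper_width: 0.006
gripper_force: 7.9
```

Bottomed out (the force rises with no further travel). I'll ease off a little, hold to two seconds, then release.

```bash
python3 -m creep '[[-1,0,0,-0.5,0,0,0],[-1,0,0,-0.5,0,0,0],[-1,0,0,-0.5,0,0,0],[-1,0,0,-0.5,0,0,0],[-1,0,0,-0.5,0,0,0],[-1,0,0,-0.5,0,0,0],[-1,0,0,-0.5,0,0,0],[-1,0,0,-0.5,0,0,0]]'
python3 -m creep '[[-1,0,0,0,0,0,0],[-1,0,0,0,0,0,0],[-1,0,0,0,0,0,0],[-1,0,0,0,0,0,0],[-1,0,0,0,0,0,0],[-1,0,0,0,0,0,0],[-1,0,0,0,0,0,0],[-1,0,0,0,0,0,0]]'
python3 -m creep '[[-1,0,0,0,0,0,0],[-1,0,0,0,0,0,0],[-1,0,0,0,0,0,0],[-1,0,0,0,0,0,0]]'
python3 -m creep '[[-1,0,0,-3,0,0,0],[-1,0,0,-6,0,0,0],[-1,0,0,-10,0,0,0],[-1,0,0,-20,0,0,0],[-1,0,0,-45,0,0,0],[-1,0,0,-80,0,0,0],[-1,0,0,-120,0,0,0],[-1,0,0,-120,0,0,0]]'
python3 - <<'E'
from h import *
s=r.sense();print(s["time_s"],s["tcp_pos"],s["wrist_force"])
im,d=vision.capture("side"); cv2.imwrite("pics/c4.png",cv2.resize(im[190:390,230:430,::-1],(500,500),interpolation=2))
V,U=np.nonzero(d); P=world("side",np.c_[U,V],depth=d[V,U])
q=P[(np.hypot(P[:,0]-.4595,P[:,1]+.0915)<.011)]; print(np.median(q,0))
E
```

```text
time_s: 5.6
tcp_pos: [0.4603, -0.0902, 0.2224]
ee_rot: [[0.922, -0.387, 0.001], [-0.387, -0.922, -0.0], [0.001, -0.0, -1.0]]
wrist_force: [-2.0, 1.6, 12.4]
gripper_width: 0.004
gripper_force: 6.1
time_s: 6.27
tcp_pos: [0.4603, -0.0902, 0.2224]
ee_rot: [[0.922, -0.387, 0.001], [-0.387, -0.922, -0.0], [0.001, -0.0, -1.0]]
wrist_force: [-1.9, 1.3, 11.6]
gripper_width: 0.007
gripper_force: 6.1
time_s: 6.6
tcp_pos: [0.4603, -0.0902, 0.2224]
ee_rot: [[0.922, -0.387, 0.001], [-0.387, -0.922, -0.0], [0.001, -0.0, -1.0]]
wrist_force: [-0.9, 1.6, 12.4]
gripper_width: 0.006
gripper_force: 6.1
time_s: 7.27
tcp_pos: [0.4615, -0.0903, 0.3478]
ee_rot: [[0.922, -0.386, 0.012], [-0.386, -0.923, -0.0], [0.012, -0.005, -1.0]]
wrist_force: [0.8, -0.2, 0.3]
gripper_width: 0.005
gripper_force: 0.0
7.2667 [ 0.46149781 -0.09033001  0.34781949] [ 0.83939986 -0.17358665  0.31584419]
[ 0.45863271 -0.09302128  0.27479967]
```

View pics/c4.png

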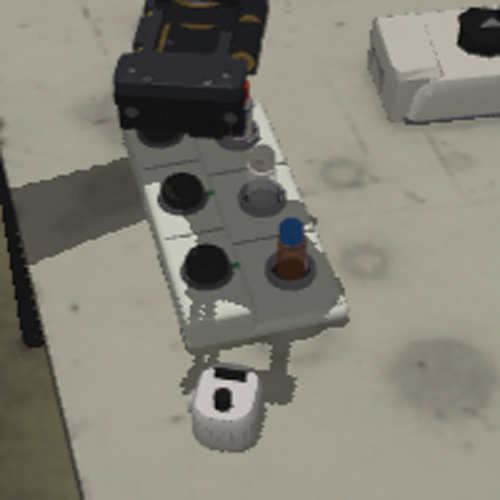

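The picture shows the right key (207,265) back up, and the blue vial (291,250) and the tally counter (228,408) where they were. Settle, then hand in.

```bash
python3 -m creep '[[-1,0,0,0,0,0,0],[-1,0,0,0,0,0,0],[-1,0,0,0,0,0,0]]'; python3 -c "
from station import r
print(r.finish_job())"
```

```text
time_s: 7.57
tcp_pos: [0.4593, -0.0903, 0.3396]
ee_rot: [[0.922, -0.388, -0.004], [-0.388, -0.922, -0.0], [-0.004, 0.002, -1.0]]
wrist_force: [-0.5, 0.7, 0.4]
gripper_width: 0.007
gripper_force: 0.0
the job is handed in; nothing more can be done
None
```

I pressed the right key, in front of the blue-capped vial, fully down for about two seconds (about 12 N, 16 N at most), let it come up, withdrew without touching anything else, and handed the job in at 7.6 s; no verdict was returned.

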